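Hold the espresso lever on its stop for a group temperature check

ROBOT

A 6-joint arm with a two-finger parallel gripper is mounted at the origin on a cart in front of the work surface, level with it; the furniture and walls round the work are solid. World frame = base frame: x ahead of the robot, y to its left, z up, the work surface at z = 0. Lengths are in m, angles in degrees, forces in N, time in s.
With the tool pointing down it reaches from about 0.4 to 0.825 m from the base axis. Payload 7 kg.
Tool frame: the origin (TCP) lies at the very end of the fingers, on their centre line; the grasp point (between the pads) lies hold_point_z behind it (hold_point_z is the distance from the TCP to the grasp point, in m); z points along the fingers, y is the line along which they close (so a half turn about z gives the same grasp; the last joint's range is limited). The gripper opens to 88 mm and grips with 3 to 60 N. Pads are 19 mm wide; open, the fingers measure 130 mm over their backs; the gripper's body (78 mm by 193 mm) begins 47 mm behind the grasp point.
Start: joints at [-53.566, 20.546, 0.682, 0, -70.136, -16.507], TCP at [0.23, -0.635, 0.227] pointing down, gripper open.
Joint ranges: [-176.03, 176.03], [-82.01, 121.73], [-58.28, 71.71], [-173.87, 95.51], [-174.79, -0.11], [-173.66, 173.66]. Speed limits (degrees/s): [136.94, 136.94, 172.46, 180, 180, 180].

INTERFACE

Orientations are given as [roll, pitch, yaw] about the fixed x, y, z axes, in that order (R = Rz(yaw) Ry(pitch) Rx(roll)).
In Python, from plant import get_obs, snapshot, close_job, hold_point_z gives the robot as it stands.
- The arm moves only by the tool play_rows, never from a script. Its argument "commands" is a list that holds one entry, the list of rows, each a list of 7 numbers: the shift along the tool's x, y, z in cm, then the turn, a rotation vector about the tool's x, y, z in degrees, then the opening, from 0 (shut) to 1 (fully open). In form: [[[x, y, z, ax, ay, az, fingers], ...]]. A call has 1 to 20 rows; each row is the pose to reach, as a shift and turn from the pose commanded when the call began, along the tool's axes at that moment; what a row does not reach only later rows make up. A row lasts 1/12 s, in which the tool goes at most 41.7 mm and 7.16 degrees, less where a joint would pass 70% of its speed; a pose out of reach is approached as far as the arm can. A call with a gripper value outside its range is refused whole. The fingers move at their own pace and stop on an object; the grip force is fixed at half the most. Time passes only in rows, so rows that repeat a pose let the fingers close. It gives the time, the measured TCP pose, the force, the opening and the grip force at its end, in the units of the state.
- get_obs(): the state, without advancing time (a new reading comes with each control period).
- snapshot(name): name is "scene" or "top" or "wrist"; returns a dict with "frame" (384x512x3 uint8, red, green, blue), "camera_matrix" (3x3 intrinsics, pixels), "origin" and "attitude" of the camera in the world. Camera axes: x right, y down, z forward; pixel columns grow to the right and rows downward; lengths in m; the calibration is good to about 2 mm. A picture is of the moment at which its call begins. There is no depth.
- close_job(): hands the job in; it is judged then, once.
The state is a dict: "clock": time; "joint_pos": joint angles; "qvel": joint speeds; "tau": joint torques, N m; "tool_pos": TCP position; "orientation": TCP orientation; "force": force on the tool from outside, world axes, zero at the start; "moment": the same for the moment, N m; "opening": finger opening in m; "gripper_force": force on a finger pad.
Only numpy, scipy, OpenCV 4.12 (cv2) and the standard library are available. Lean on these libraries where they do the work, as an engineer would, in place of code of your own. Each camera call takes 0.05 s, during which the arm holds its last target. There are 200 camera calls.

TASK

Check the group temperature of the lever espresso machine before the first shot: lift the dial thermometer out of the beech block and stand it in the brass well behind the lever, pushed fully home with its collar down on the rim, and let go of it. Then bring the machine's sprung lever smoothly down to its lower stop and keep it there, because the water inlet is open only while the lever is held on the stop: the program ends while still holding it there, never having let it fly back, and with the thermometer still home. Leave the portafilter, the mug and the jar with the green lid where they are.

Things in the scene. Friction and masses are not known exactly. Their poses are not given: they have to be found in the camera images.
- thermometer: dial stem thermometer, about 60 g: 6 mm steel stem, 58 mm long, tapered point; brass collar 25 mm wide above it; round dial on top. Origin: on the stem's axis at the collar's underside; z up along the stem. At the start it stands upright in the beech block, collar on the block's top (66 mm above the counter), any yaw
- dial (a point): centre of the thermometer's round level dial, 37 mm above the thermometer's origin; 42 mm in diameter, its straight rim runs from 5 mm below to 5 mm above this point; only a 9 mm neck is under it, down to the collar's top 30 mm below this point
- stem_tip (a point): point of the thermometer's stem, 58 mm below its origin
- barista_block: beech block 74 x 134 x 66 mm (x, y, z), fixed, left or right of the machine; origin under its centre. The thermometer's hole (9 mm wide, 60 mm deep) is 34 mm from the centre towards its +y; a tamper stands fixed 30 mm towards its -y (knob 35 mm wide, top 126 mm above the counter), so fingers find room at the dial's -x and +x sides
- espresso_machine: red lever espresso machine with steel group, fixed, base 300 x 190 mm, origin under the base's centre; its -x is the front with group and lever, turned to the robot within 0.3 rad; x points to its back. Housing 186 mm high behind the well (cup rail 203 mm, cups to 236 mm)
- well_rim (a point): centre of the upper rim of the upright brass thermometer well, 200 mm above the counter, 48 mm behind the lever's pivot; axes as the machine's. Rim 28 mm wide; mouth tapers from 17 mm to the 9 mm bore within 12 mm; 60 mm deep. Home: the collar's underside lies on this rim. Finger room beside the dial is at the machine's left and right (its y); the lever's clevis, 210 mm high, is in front
- brew_lever (a joint): angle of the sprung lever in rad: 0 = at rest, 40 degrees above level; it grows as the lever goes down; 0.90 = lower stop, 11.6 degrees below level. A spring drives it back to 0: at the grip point it takes about 5 N to start and about 12 N at the stop; let go, it flies up
- lever_pivot (a point): the lever's pivot, 200 mm above the counter, on the machine's centre plane; axes as the machine's; the lever swings in the machine's x-z plane, from the pivot towards the machine's -x
- lever_grip (a point): point on the axis of the lever's dark wooden handle, 150 mm from the pivot, where it is to be gripped or pressed; moves with the lever. The handle is round, 21 to 28 mm thick (25 mm here), from 95 to 198 mm from the pivot, nothing close beside it; at rest its end stands 340 mm above the counter
- portafilter: steel portafilter with a dark wooden handle lying on the counter, about 200 x 82 x 70 mm, origin under its basket; leave alone
- mug: white mug, 88 x 127 x 95 mm, origin under its centre; leave alone
- green_lid_jar: glass jar with a green lid, 62 mm wide, 85 mm high, origin under its centre; leave alone

How it is judged:
By the outcome, as a careful person would: the job done as asked, in the order asked, and still so for the second after the job is handed in, while the arm keeps its last pose, push and grip.
It also fails if it takes over 64 s, if anything falls off the work surface, if the arm or the gripper's body presses on something with over 40 N, if the wrist force passes 120 N, or if a joint passes its speed limit or range.

## Working session

There is one attempt and no reset: what is moved stays moved. The work goes in short steps, Python scripts to look and compute and a tool call to move; the robot and the scene stay as the last step left them, time stands still between calls to the robot, and variables do not carry over. Pictures are saved under pics/ and viewed, at most 13 in all, crops included, and the job is handed in when it is done.

Besides the shell and the picture viewer there is one more tool, called after "Emit:" as name(argument=value, ...), one argument or row to a line, values as JSON. play_rows: Moves the arm, as the interface text tells. Its arguments: {"type":"object","properties":{"commands":{"type":"array","items":{"type":"array","items":{"type":"array","items":{"type":"number"}}}}},"required":["commands"]}

```bash
mkdir -p pics; ls
python3 - <<'E'
from plant import *
import cv2,numpy as np
print(get_obs(),hold_point_z)
ims=[]
for n in ("scene","top","wrist"):
    s=snapshot(n); cv2.imwrite(f"pics/{n}0.png",s["frame"][:,:,::-1]); np.savez(f"{n}0.npz",**s)
    print(n,np.array(s["camera_matrix"]).tolist(),s["origin"],s["attitude"])
E
```

```text
pics
{'clock': 0.0, 'joint_pos': array([-5.35661061e+01,  2.05907795e+01,  6.31234443e-01, -2.01116017e-02,
       -7.01334047e+01, -1.65093235e+01]), 'qvel': array([-0.1139964 , -0.08056574, -0.03749107, -0.00300897,  0.0926242 ,
       -0.00635343]), 'tau': array([ 6.70111112e-04, -5.82719100e+01,  2.93068779e+01,  6.99743852e+00,
        6.96397852e-03, -1.84136634e-04]), 'tool_pos': array([ 0.22985766, -0.63412812,  0.22561081]), 'orientation': array([ 1.79905509e+02, -8.28973112e-03, -1.60082273e+02]), 'force': array([0.28809648, 0.43861076, 0.27563881]), 'moment': array([-0.03936984,  0.02791834, -0.02887729]), 'gripper_force': 0.0, 'opening': 0.08738403837312023} 0.0188
scene [[433.07135364857686, 0.0, 256.6101694419055], [0.0, 433.07135364857686, 193.3630116584256], [0.0, 0.0, 1.0]] [-0.2318686   0.41863985  1.14388909] [-136.33140432   -0.28174242 -116.5913378 ]
top [[413.11564683326435, 0.0, 261.94582701970637], [0.0, 413.11564683326435, 196.7281731469527], [0.0, 0.0, 1.0]] [0.42100722 0.01569167 1.3354387 ] [-171.70098811   -0.22205527  -88.77340833]
wrist [[274.2088731666882, 0.0, 259.0987274853518], [0.0, 274.2088731666882, 196.28341453456218], [0.0, 0.0, 1.0]] [ 0.15792741 -0.66041813  0.38333849] [ 1.63592821e+02 -1.28065865e-01  1.09991638e+02]
```

View pics/scene0.png

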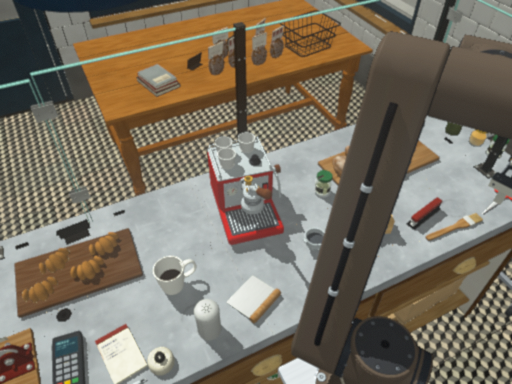

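View pics/top0.png

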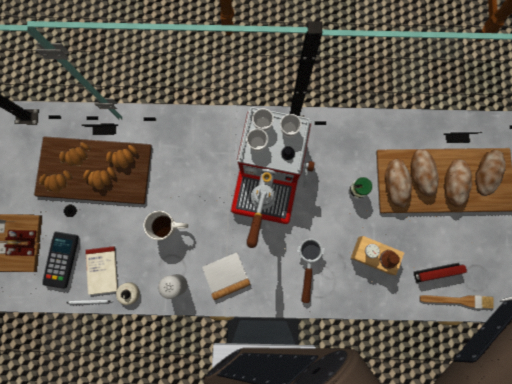

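The scene view shows the machine at about (250,200), with the block hidden behind the arm. The top view shows the well at about (267,177), the lever handle at about (256,225), the dial at about (372,250) and the tamper at (389,259). I'll zoom in on these.

Run:
```python
import cv2,numpy as np
t=cv2.imread("pics/top0.png");s=cv2.imread("pics/scene0.png")
f=lambda im,x,y,w,h,k:cv2.resize(im[y:y+h,x:x+w],(w*k,h*k),interpolation=cv2.INTER_CUBIC)
a=f(t,225,130,100,120,5);c=np.vstack([f(t,345,230,75,50,4),f(s,205,140,75,100,4)[:400]])
c=cv2.resize(c,(300,600))
cv2.imwrite("pics/c1.png",np.hstack([a,c]))
```

```text
(no output)
```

View pics/c1.png

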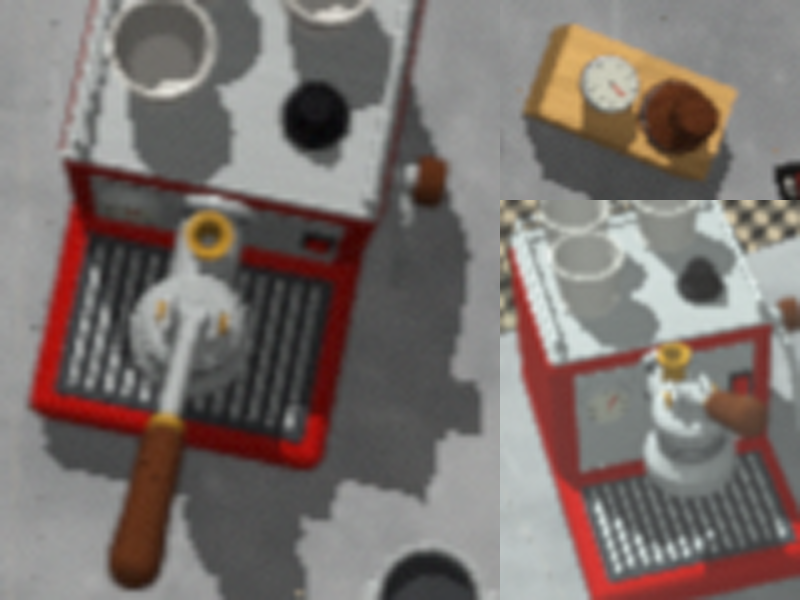

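View pics/wrist0.png

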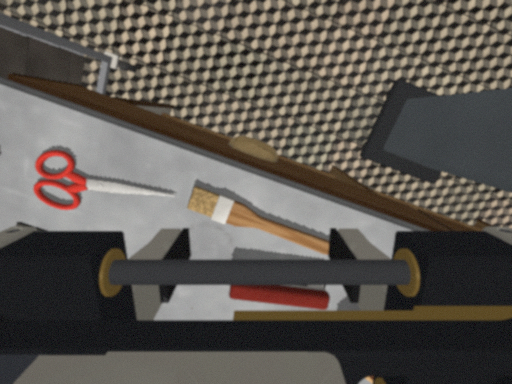

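The top crop shows the brass well at about (267,177) px. The same well is at about (248,178) in the scene view. The dial is at about (372,250) in top, and the lever axis runs from the well down to the handle end at (251,243). The wrist view shows the fingers but no target yet.

```bash
cat > h.py <<'E'
import cv2,numpy as np
from scipy.spatial.transform import Rotation as R
from plant import get_obs,snapshot,hold_point_z,close_job
def ray(s,uv):
    d=np.linalg.inv(s["camera_matrix"])@[uv[0],uv[1],1]
    d=R.from_euler("xyz",s["attitude"],degrees=True).as_matrix()@d
    return np.array(s["origin"]),d/np.linalg.norm(d)
def onz(s,uv,z):
    o,d=ray(s,uv); return o+d*(z-o[2])/d[2]
def tri(*sv):
    A=0;b=0;P=[]
    for s,uv in sv:
        o,d=ray(s,uv); M=np.eye(3)-np.outer(d,d); A=A+M;b=b+M@o;P.append((M,o))
    p=np.linalg.solve(A,b); return p,[round(float(np.linalg.norm(M@(p-o)))*1000,1) for M,o in P]
def proj(s,p):
    c=R.from_euler("xyz",s["attitude"],degrees=True).inv().apply(np.array(p)-s["origin"]); q=s["camera_matrix"]@c; return q[:2]/q[2]
def to_tool(p,rpy=None,o=None,yaw=None):
    "shift cm in tool axes from the pose now to TCP p; rotvec deg to rpy"
    o=o or get_obs(); T=R.from_euler("xyz",o["orientation"],degrees=True)
    d=T.inv().apply(np.array(p)-o["tool_pos"])*100
    rv=(T.inv()*R.from_euler("xyz",rpy,degrees=True)).as_rotvec(degrees=True) if rpy is not None else np.zeros(3)
    return np.round(np.r_[d,rv],2).tolist()
def load(n): return dict(np.load(n+".npz"))
def snap(n,name):
    s=snapshot(n); cv2.imwrite(f"pics/{name}.png",s["frame"][:,:,::-1]); np.savez(name+".npz",**s); return s
E
python3 - <<'E'
from h import *
np.set_printoptions(precision=4,suppress=True)
t=load("top0");s=load("scene0")
# gold masks
for n,im,(x,y,w,h) in (("top",t,(258,168,18,18)),("scene",s,(238,170,20,16))):
    hsv=cv2.cvtColor(im["frame"],cv2.COLOR_RGB2HSV)[y:y+h,x:x+w]
    m=cv2.inRange(hsv,(15,120,90),(32,255,255)); ys,xs=np.nonzero(m)
    print(n,xs.min()+x,xs.max()+x,ys.min()+y,ys.max()+y,len(xs))
f=lambda u,v,k,x,y:((u+.5)/k-.5+x,(v+.5)/k-.5+y)
wt=f(209,236,5,225,130);ws=f(173,154,4,205,140)
print("well",tri((t,wt),(s,ws)),onz(t,wt,.2))
hsv=cv2.cvtColor(t["frame"],cv2.COLOR_RGB2HSV)
m=cv2.inRange(hsv[205:250,240:270],(3,90,40),(15,255,200));n_,l,st,c=cv2.connectedComponentsWithStats(m);i=1+st[1:,4].argmax()
ys,xs=np.nonzero(l==i);print("handle",c[i]+[240,205],st[i]); 
print(cv2.fitLine(np.c_[xs+240,ys+205].astype(np.float32),cv2.DIST_L2,0,.01,.01).ravel())
e=f(135,575,5,225,130); print("end",onz(t,e,.327))
d=f(109,83,4,345,230);print("dial",onz(t,d,.108)); k=f(180,116,4,345,230);print("tamper",onz(t,k,.12))
# machine front corners at base edge
for q in ((33,405),(318,465),(70,155),(375,215)): print(onz(t,f(*q,5,225,130),.186 if q[1]<300 else .03))
print(onz(t,(311,252),.06),onz(t,(307,297),.03),onz(s,(172,275),.05),onz(s,(324,180),.085))
E
```

```text
top 262 271 172 181 56
scene 245 252 176 183 46
well (array([0.6442, 0.0044, 0.1976]), [0.9, 0.9]) [0.6433 0.0036 0.2   ]
handle [254.1716 229.9835] [  7   7  16  35 303]
[  0.2251  -0.9743 254.1716 229.9835]
end [0.4503 0.0375 0.327 ]
dial [ 0.4473 -0.3129  0.108 ]
tamper [ 0.4244 -0.361   0.12  ]
[0.5648 0.1114 0.03  ]
[ 0.5306 -0.0701  0.03  ]
[0.6912 0.0835 0.186 ]
[ 0.6602 -0.0905  0.186 ]
[ 0.4394 -0.1391  0.06  ] [ 0.302 -0.131  0.03 ] [0.5121 0.3199 0.05  ] [ 0.6231 -0.2779  0.085 ]
```

The measurements agree: the well rim triangulates to z=0.198 (expected 0.200), and the machine's yaw is about -10°. The block is at about -22°. Next I'll move over the block to measure the dial with the wrist camera.

Run:
```python
from h import *
print(to_tool((.421,-.270,.26),(180,0,-112)))
```

```text
[-30.38, 27.74, -3.38, 0.07, 0.02, -48.08]
```

Emit:
play_rows(
  commands=[
    [[0,0,-3.4,0,0,-5,1],[-7,6,-3.4,0,0,-14,1],[-14,12,-3.4,0,0,-24,1],[-22,20,-3.4,0,0,-34,1],[-30.4,27.7,-3.4,0,0,-48,1],[-30.4,27.7,-3.4,0,0,-48,1],[-30.4,27.7,-3.4,0,0,-48,1],[-30.4,27.7,-3.4,0,0,-48,1],[-30.4,27.7,-3.4,0,0,-48,1],[-30.4,27.7,-3.4,0,0,-48,1],[-30.4,27.7,-3.4,0,0,-48,1],[-30.4,27.7,-3.4,0,0,-48,1],[-30.4,27.7,-3.4,0,0,-48,1],[-30.4,27.7,-3.4,0,0,-48,1],[-30.4,27.7,-3.4,0,0,-48,1],[-30.4,27.7,-3.4,0,0,-48,1]],
  ],
)

```text
clock: 1.48
tool_pos: [0.4208, -0.2714, 0.2604]
orientation: [180.0, -0.0, -112.2]
force: [0.2, -0.3, -0.0]
opening: 0.0875
gripper_force: 0.0
```

Run:
```python
from h import *
s=snap("wrist","w1");o=get_obs();print(o["tool_pos"],o["orientation"],proj(s,(.4473,-.3129,.108)),s["origin"])
```

```text
[ 0.42084365 -0.27145818  0.26039586] [ 1.79978125e+02 -4.26435802e-03 -1.12180434e+02] [223.23305071 159.48152759] [ 0.39206447 -0.34238165  0.41800797]
```

Emit:
play_rows(
  commands=[
    [[0,-4,0,0,0,0,1],[0,-8,0,0,0,0,1],[0,-8,0,0,0,0,1],[0,-8,0,0,0,0,1],[0,-8,0,0,0,0,1]],
  ],
)

```text
clock: 1.95
tool_pos: [0.4949, -0.3013, 0.2596]
orientation: [179.9, -0.0, -112.2]
force: [-0.7, 0.5, -0.3]
opening: 0.0876
gripper_force: 0.0
```

Run:
```python
from h import *
s=snap("wrist","w2");o=get_obs();print(o["tool_pos"],o["orientation"],proj(s,(.4473,-.3129,.108)))
a=cv2.imread("pics/w1.png");b=cv2.imread("pics/w2.png")
cv2.imwrite("pics/w12.png",np.vstack([cv2.resize(x,(400,300)) for x in (a,b)]))
```

```text
[ 0.49466597 -0.30109397  0.26027493] [ 1.79953456e+02 -4.66181934e-03 -1.12147153e+02] [293.52832916 159.42090843]
```

View pics/w12.png

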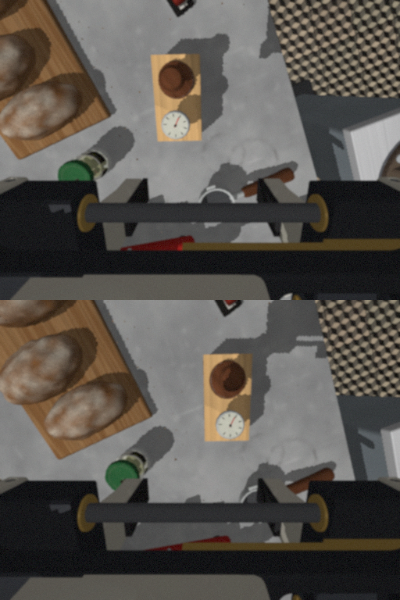

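In both wrist views the block's sides run straight up the image. The dial is at about (224,161) px in the first and (293,160) px in the second, with the tamper above it. Next step is to fit and triangulate.

Run:
```python
from h import *
np.set_printoptions(precision=4,suppress=True)
c={}
for n,u in (("w1",(224,161)),("w2",(293,160))):
    s=load(n);x,y=u[0]-28,u[1]-28
    hsv=cv2.cvtColor(s["frame"],cv2.COLOR_RGB2HSV)
    m=cv2.inRange(hsv[y:y+56,x:x+56],(0,0,120),(179,85,255))
    m=cv2.morphologyEx(m,cv2.MORPH_CLOSE,np.ones((5,5)))
    cs=cv2.findContours(m,0,2)[0]
    k=min(cs,key=lambda k:99 if cv2.contourArea(k)<300 else np.linalg.norm(np.array(cv2.minEnclosingCircle(k)[0])-28))
    e=cv2.fitEllipse(k); c[n]=(s,(e[0][0]+x,e[0][1]+y)); print(n,c[n][1],e[1],cv2.contourArea(k))
    mb=cv2.inRange(hsv[50:200,x-20:x+76],(8,80,110),(25,200,255)); cb=max(cv2.findContours(mb,0,2)[0],key=cv2.contourArea)
    r=cv2.minAreaRect(cb); B=cv2.boxPoints(r)+[x-20,50]; P=[onz(s,b,.066)[:2] for b in B]; 
    print("block",np.array(P).ravel(),[np.degrees(np.arctan2(*(P[i+1]-P[i])[::-1])) for i in range(2)],[np.linalg.norm(P[i+1]-P[i]) for i in range(2)])
p=tri(c["w1"],c["w2"]);print(p,onz(*c["w1"],.108),onz(*c["w2"],.108))
```

```text
w1 (221.1942024230957, 164.20294380187988) (43.4623908996582, 58.39152908325195) 1662.5
block [ 0.4447 -0.4188  0.3759 -0.3945  0.4203 -0.2674  0.4974 -0.2943] [np.float64(160.5362294433707), np.float64(70.7616515326321)] [np.float64(0.07299311690034574), np.float64(0.13462365581377894)]
w2 (294.9431896209717, 166.61896514892578) (47.524513244628906, 49.11072540283203) 1511.0
block [ 0.445  -0.4203  0.3784 -0.3946  0.4185 -0.2661  0.493  -0.2948] [np.float64(158.8878048385248), np.float64(72.66468849785478)] [np.float64(0.07142637861901702), np.float64(0.1346087821722377)]
(array([ 0.4491, -0.3094,  0.1245]), [1.3, 1.3]) [ 0.4517 -0.3089  0.108 ] [ 0.4486 -0.3046  0.108 ]
```

Run:
```python
from h import *
np.set_printoptions(precision=4,suppress=True)
c={}
for n,u in (("w1",(224,161)),("w2",(293,160))):
    s=load(n);x,y=u[0]-30,u[1]-30
    g=cv2.cvtColor(s["frame"],cv2.COLOR_RGB2GRAY)[y:y+60,x:x+60]
    g=cv2.resize(g,None,fx=4,fy=4,interpolation=cv2.INTER_CUBIC)
    h=cv2.HoughCircles(cv2.GaussianBlur(g,(5,5),0),cv2.HOUGH_GRADIENT,1,200,param1=120,param2=20,minRadius=55,maxRadius=100)
    q=h[0,0];c[n]=(s,((q[0]+.5)/4-.5+x,(q[1]+.5)/4-.5+y));print(n,c[n][1],q[2]/4)
p=tri(c["w1"],c["w2"]);print(p,onz(*c["w1"],.108),onz(*c["w2"],.108))
```

```text
Traceback (most recent call last):
TypeError: 'NoneType' object is not subscriptable
```

Run:
```python
from h import *
np.set_printoptions(precision=4,suppress=True)
c={}
for n,u in (("w1",(224,161)),("w2",(293,160))):
    s=load(n);x,y=u[0]-30,u[1]-30
    f=s["frame"][y:y+60,x:x+60]; hsv=cv2.cvtColor(f,cv2.COLOR_RGB2HSV)
    if n=="w1": print(f[30,::3].tolist()); 
    m=cv2.inRange(hsv,(0,0,185),(179,50,255))
    nn,l,st,ce=cv2.connectedComponentsWithStats(m); ok=[i for i in range(1,nn) if st[i,4]>200]
    print([(st[i].tolist()) for i in ok])
    i=min(ok,key=lambda i:np.linalg.norm(ce[i]-30))
    k=cv2.convexHull(np.argwhere(l==i)[:,::-1].astype(np.int32)); e=cv2.fitEllipse(k)
    c[n]=(s,(e[0][0]+x,e[0][1]+y)); print(n,c[n][1],e[1])
p=tri(c["w1"],c["w2"]);print(p,onz(*c["w1"],.108),onz(*c["w2"],.108))
```

```text
[[143, 142, 142], [142, 141, 142], [185, 159, 128], [214, 171, 116], [196, 176, 150], [196, 196, 182], [198, 197, 182], [203, 202, 187], [202, 201, 188], [194, 192, 177], [104, 98, 92], [191, 191, 177], [200, 199, 184], [201, 199, 183], [197, 196, 183], [192, 195, 179], [148, 136, 120], [206, 168, 116], [209, 169, 115], [212, 169, 117]]
[[13, 14, 33, 33, 686]]
w1 (223.10285568237305, 160.7290210723877) (32.30197525024414, 32.49302291870117)
[[15, 15, 33, 31, 562]]
w2 (293.57300567626953, 160.31125259399414) (29.568941116333008, 33.99385452270508)
(array([ 0.4477, -0.312 ,  0.1091]), [0.2, 0.2]) [ 0.448  -0.3117  0.108 ] [ 0.4476 -0.3119  0.108 ]
```

Dial top at (0.448,-0.312,0.109), against 0.108 expected. Now I'll align and descend.

Run:
```python
from h import *
print(to_tool((.4477,-.312,.0842),(180,0,-109.5)))
```

```text
[2.78, 3.92, 17.61, 0.05, -0.0, -2.65]
```

Emit:
play_rows(
  commands=[
    [[2.8,3.9,0,0,0,-2.6,1],[2.8,3.9,0,0,0,-2.6,1],[2.8,3.9,3,0,0,-2.6,1],[2.8,3.9,6,0,0,-2.6,1],[2.8,3.9,9,0,0,-2.6,1],[2.8,3.9,11,0,0,-2.6,1],[2.8,3.9,13,0,0,-2.6,1],[2.8,3.9,15,0,0,-2.6,1],[2.8,3.9,16.5,0,0,-2.6,1],[2.8,3.9,17.6,0,0,-2.6,1],[2.8,3.9,17.6,0,0,-2.6,1],[2.8,3.9,17.6,0,0,-2.6,1]],
  ],
)

```text
clock: 3.0
tool_pos: [0.4483, -0.3119, 0.0852]
orientation: [-180.0, -0.0, -109.5]
force: [-0.4, -0.4, 0.4]
opening: 0.0874
gripper_force: 0.0
```

Emit:
play_rows(
  commands=[
    [[0,0,0,0,0,0,0.6],[0,0,0,0,0,0,0.5],[0,0,0,0,0,0,0.4],[0,0,0,0,0,0,0.3],[0,0,0,0,0,0,0.3],[0,0,0,0,0,0,0.3],[0,0,0,0,0,0,0.3],[0,0,0,0,0,0,0.3]],
  ],
)

```text
clock: 3.67
tool_pos: [0.4488, -0.3119, 0.0845]
orientation: [180.0, -0.0, -109.5]
force: [-0.5, 1.0, 1.8]
opening: 0.0406
gripper_force: 30.1
```

Emit:
play_rows(
  commands=[
    [[0,0,-0.5,0,0,0,0.3],[0,0,-1.5,0,0,0,0.3],[0,0,-3,0,0,0,0.3],[0,0,-4.5,0,0,0,0.3],[0,0,-6.5,0,0,0,0.3],[0,0,-8.5,0,0,0,0.3],[0,0,-10.5,0,0,0,0.3],[0,0,-12.5,0,0,0,0.3],[0,0,-15,0,0,0,0.3],[0,0,-18,0,0,0,0.3],[0,0,-21,0,0,0,0.3],[0,0,-24,0,0,0,0.3],[0,0,-24,0,0,0,0.3]],
  ],
)

```text
clock: 4.75
tool_pos: [0.4505, -0.3134, 0.3323]
orientation: [-179.4, -0.1, -109.4]
force: [0.9, -1.4, 0.1]
opening: 0.0409
gripper_force: 30.0
```

Run:
```python
from h import *
print(to_tool((.63,-.17,.325),(180,0,-10.2)))
print(to_tool((.6442,.0044,.325),(180,0,-10.2)))
```

```text
[-19.49, -12.14, 0.82, -0.34, -0.57, -99.24]
[-36.41, -7.68, 0.74, -0.34, -0.57, -99.24]
```

Emit:
play_rows(
  commands=[
    [[-1,-0.6,0,0,0,-6,0.3],[-2,-1.2,0,0,0,-12,0.3],[-3.5,-2,0,0,0,-18,0.3],[-5,-3,0,0,0,-24,0.3],[-6.5,-4,0,0,0,-30,0.3],[-8,-5,0,0,0,-36,0.3],[-9.5,-6,0,0,0,-42,0.3],[-11,-7,0,0,0,-48,0.3],[-12.5,-8,0,0,0,-54,0.3],[-14,-9,0,0,0,-60,0.3],[-15.5,-10,0,0,0,-66,0.3],[-17,-10.5,0,0,0,-72,0.3],[-18,-11,0,0,0,-78,0.3],[-19,-11.5,0,0,0,-84,0.3],[-19.5,-12,0,0,0,-90,0.3],[-19.5,-12,0,0,0,-96,0.3],[-19.5,-12,0,0,0,-99.2,0.3],[-19.5,-12,0,0,0,-99.2,0.3],[-19.5,-12,0,0,0,-99.2,0.3],[-19.5,-12,0,0,0,-99.2,0.3]],
  ],
)

```text
clock: 6.42
tool_pos: [0.6268, -0.1681, 0.3249]
orientation: [-180.0, -0.0, -10.4]
force: [-0.9, -0.2, 0.4]
opening: 0.0406
gripper_force: 30.0
```

Run:
```python
from h import *
w=snap("wrist","w3");s=snap("scene","s3");t=snap("top","t3");o=get_obs();print(o["tool_pos"],o["orientation"])
tcp=o["tool_pos"];Z=tcp[2]+.0188
for n,im in (("s",s),("t",t),("w",w)): print(n,[proj(im,(tcp[0],tcp[1],Z-d)).round(1).tolist() for d in (0,.037,.095)], proj(im,(.6442,.0044,.2)).round(1))
print(to_tool((.6442,.0044,.315),(180,0,-10.2)))
x,y=proj(s,tcp-[0,0,.04]).astype(int)
c=cv2.resize(s["frame"][y-50:y+50,x-66:x+66,::-1],(528,400),interpolation=2); print(x-66,y-50)
cv2.imwrite("pics/c3.png",np.vstack([c[:,64:464],w["frame"][80:280,56:456,::-1]]))
```

```text
[ 0.62691734 -0.16815348  0.32476516] [-1.79996317e+02 -1.08675583e-02 -1.03409993e+01]
s [[302.4, 128.8], [301.4, 138.5], [299.9, 153.0]] [248.2 177.6]
t [[337.3, 173.6], [334.6, 176.5], [330.7, 180.7]] [266.1 176.5]
w [[259.2, 256.3], [259.2, 229.9], [259.2, 203.9]] [ 99.4 202.2]
[-1.4, -17.29, 0.98, -0.0, -0.01, -0.14]
234 94
```

View pics/c3.png

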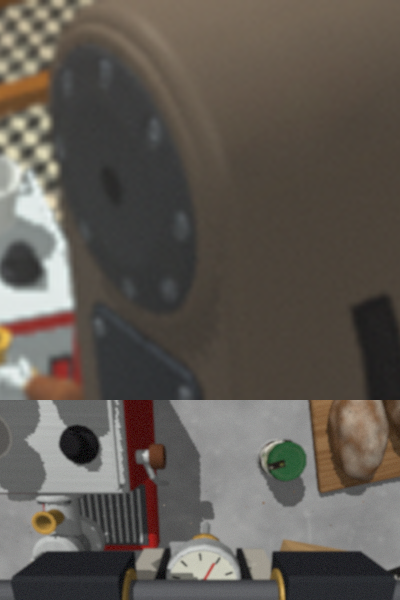

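The wrist view shows the dial held level and the stem tip just above it at about (260,202), as predicted for an upright thermometer. The well is at about (101,201), and my estimate predicted (99,202). I'll refine the well with all three views.

Run:
```python
from h import *
np.set_printoptions(precision=4,suppress=True)
w=load("w3");t=load("t3");s=load("scene0");t0=load("top0")
def gold(im,u,r):
    x,y=u[0]-r,u[1]-r; hsv=cv2.cvtColor(im["frame"],cv2.COLOR_RGB2HSV)[y:y+2*r,x:x+2*r]
    m=cv2.inRange(hsv,(14,90,80),(32,255,255)); n,l,st,c=cv2.connectedComponentsWithStats(m); i=1+st[1:,4].argmax()
    k=cv2.convexHull(np.argwhere(l==i)[:,::-1].astype(np.int32)); e=cv2.fitEllipse(k); print(st[i]+[x,y,0,0,0],e[1],e[2]); return (e[0][0]+x,e[0][1]+y)
gw=gold(w,(101,201),18);gt=gold(t0,(267,177),9);gs=gold(s,(248,178),9)
print(gw,gt,gs)
print(tri((w,gw),(t0,gt)),tri((w,gw),(t0,gt),(s,gs)),tri((t0,gt),(s,gs)))
for i,g in ((w,gw),(t0,gt),(s,gs)): print(onz(i,g,.2))
```

```text
[ 88 190  30  24 459] (23.31256103515625, 30.997928619384766) 68.52114868164062
[262 172  10  10  70] (9.402152061462402, 10.309518814086914) 169.0834197998047
[244 175   9  10  59] (8.413689613342285, 9.284226417541504) 171.67495727539062
(102.34026718139648, 200.71813774108887) (266.45790004730225, 176.62711143493652) (248.0320520401001, 179.21857166290283)
(array([0.6445, 0.0033, 0.196 ]), [0.1, 0.1]) (array([0.6444, 0.0043, 0.1936]), [0.6, 1.1, 0.8]) (array([0.6457, 0.0037, 0.1913]), [0.4, 0.4])
[0.6452 0.0007 0.2   ]
[0.6438 0.0034 0.2   ]
[0.638  0.0079 0.2   ]
```

Run:
```python
from h import *
print(to_tool((.6440-.049,.0035+.009,.325),(180,0,-10.2)))
```

```text
[-6.38, -17.2, -0.02, -0.0, -0.01, -0.14]
```

Emit:
play_rows(
  commands=[
    [[-0.5,-1.5,0,0,0,0,0.3],[-1.3,-4,0,0,0,0,0.3],[-2.5,-7,0,0,0,0,0.3],[-3.6,-10,0,0,0,0,0.3],[-4.8,-13,0,0,0,0,0.3],[-5.7,-15.5,0,0,0,0,0.3],[-6.2,-16.7,0,0,0,0,0.3],[-6.4,-17.2,0,0,0,0,0.3],[-6.4,-17.2,0,0,0,0,0.3],[-6.4,-17.2,0,0,0,0,0.3],[-6.4,-17.2,0,0,0,0,0.3]],
  ],
)

```text
clock: 7.48
tool_pos: [0.5949, 0.0116, 0.3245]
orientation: [180.0, 0.0, -10.3]
force: [0.5, 0.1, -0.4]
opening: 0.0403
gripper_force: 30.0
```

Run:
```python
from h import *
w=snap("wrist","w4");s=snap("scene","s4");o=get_obs();tcp=o["tool_pos"];print(tcp,o["orientation"])
Z=tcp[2]+.0188
print([proj(w,(tcp[0],tcp[1],Z-d)).round(1).tolist() for d in (0,.037,.095)], proj(w,(.644,.0035,.2)).round(1),w["origin"])
print([proj(s,(tcp[0],tcp[1],Z-d)).round(1).tolist() for d in (0,.037,.095)])
c=cv2.resize(w["frame"][110:260,159:359,::-1],(800,600),interpolation=2)
cv2.imwrite("pics/c4.png",c)
```

```text
[0.59488378 0.01152962 0.32441575] [ 1.79985977e+02  1.21603997e-02 -1.03567419e+01]
[[259.4, 256.5], [259.3, 230.1], [259.3, 204.0]] [258.4 142.5] [ 0.67053889 -0.00194318  0.4821015 ]
[[253.1, 152.8], [253.1, 162.6], [253.1, 177.1]]
```

View pics/c4.png

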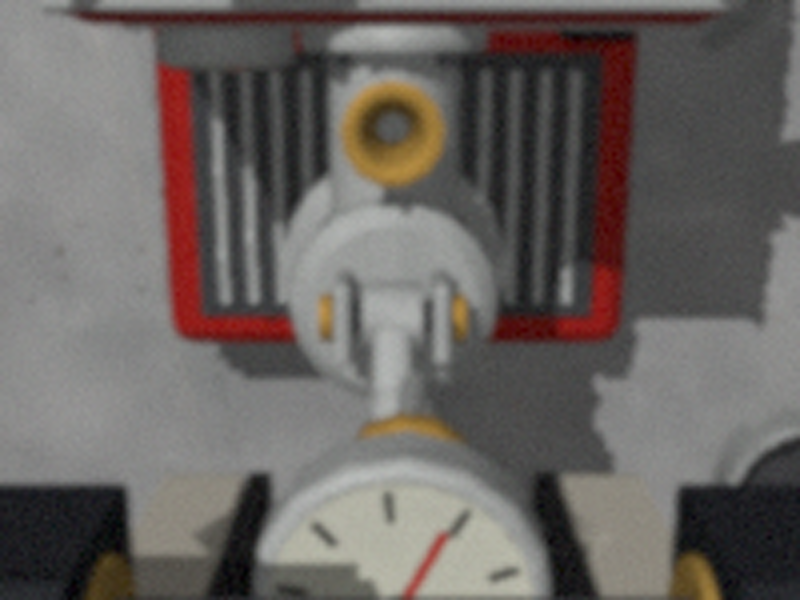

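The well's rim centre is at about (257,143) px, which puts it near (0.644,0.0047). The dial is centred at about 259.5, but the collar edge looks centred near 262, so I'll check the stem's tilt before inserting.

Run:
```python
from h import *
w=load("w4");f=w["frame"].astype(int)
for r in (198,200,202,204,206,208,210,212,214,216): print(r,f[r,247:275].sum(1)//3)
hsv=cv2.cvtColor(w["frame"],cv2.COLOR_RGB2HSV)
m=cv2.inRange(hsv[208:226,235:290],(12,90,80),(32,255,255))
for i,r in enumerate(m): 
    x=np.nonzero(r)[0]
    if len(x): print(208+i,x.min()+235,x.max()+235,len(x))
```

```text
198 [ 91  83  81  86 100 139 161 169 176 176 173 168 160 144 119  94  81  78
  85  94 123 150 154 140 112  88  81  81]
200 [100  89  86  89 105 140 163 174 176 178 172 168 159 148 122  95  84  82
  83  91 111 128 130 120 102  86  80  77]
202 [129 103  88  92 108 137 160 176 177 174 171 169 161 144 125 105  93  85
  84  86  86 101 100  98  87  78  76  77]
204 [137 122 117 107 115 134 162 174 180 176 170 160 149 133 121 117 108 100
  87  86  88  98 103 100  90  77  78  75]
206 [113 118 121 119 121 143 161 169 172 171 165 151 136 121 119 115 106  99
  81  73  75  77  80  76  76  75  71  73]
208 [117 114 109 109 121 136 150 161 164 167 160 145 126 122 120 113 104  94
  82  71  74  72  64  70  72  72  69  68]
210 [128 127 123 127 134 145 155 167 168 171 164 144 126 122 121 117 105  93
  89  86  75  67  66  73  73  68  75  73]
212 [131 131 130 127 135 150 162 167 167 163 154 135 119 115 114 103  97  94
  96  92  78  72  69  72  71  73  74  75]
214 [126 126 127 126 123 135 136 142 131 125 113 106 101 100  98  95  90  87
  89  86  84  76  71  69  71  72  71  77]
216 [129 126 115 107 103 100 106 108 108 115 119 119 117 122 115 116 111 108
 106 102  96  90  82  75  77  70  72  69]
214 257 267 11
215 254 269 16
216 251 270 20
217 250 271 22
218 250 273 15
219 269 273 5
```

Run:
```python
from h import *
w=load("w4");w3=load("w3")
a=cv2.resize(w3["frame"][190:250,219:299,::-1],(640,480)[::1],interpolation=2)[:,:400]
a=cv2.resize(w3["frame"][190:240,234:284,::-1],(400,400),interpolation=2)
b=cv2.resize(w["frame"][190:240,234:284,::-1],(400,400),interpolation=2)
cv2.imwrite("pics/c5.png",np.hstack([a,b]))
```

```text
(no output)
```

View pics/c5.png

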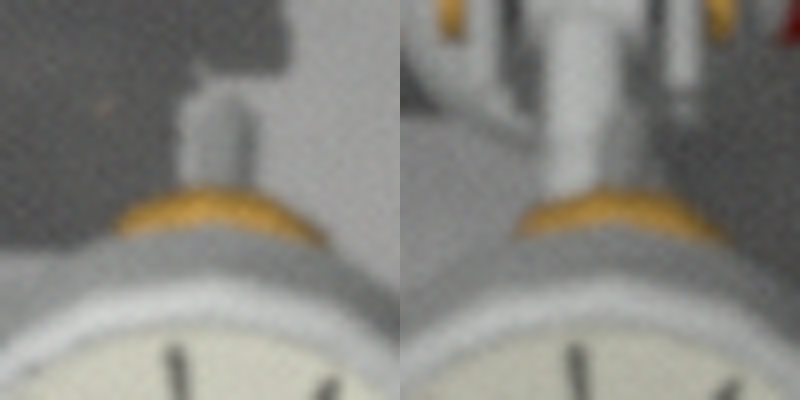

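Stem tip at about (260.7,200.5) px in the earlier view, so it's near upright. I'll compute the tip and well offset through the same camera, so the calibration bias cancels.

Run:
```python
from h import *
np.set_printoptions(precision=4,suppress=True)
w=load("w3");w4=load("w4")
T=R.from_euler("xyz",[180,0,-10.35],degrees=True); tx=T.apply([1,0,0]);ty=T.apply([0,1,0])
tcp=np.array([.62692,-.16815,.32477]);Z=tcp+[0,0,.0188]
for d,x in ((.030,.0125),(.037,.0125),(.095,0),(.095,.001),(.090,.003),(.085,.003)): print(d,x,proj(w,Z-[0,0,d]+x*tx))
tip=onz(w,(260.7,201.5),Z[2]-.095); e=tip-(Z-[0,0,.095]); print("tip off tool x,y mm",e@tx*1e3,e@ty*1e3)
for z in (.2,.198):
  p=onz(w4,(257.1,142.9),z); print("well",z,p)
print("well from w3",onz(w,(101,201),.2))
```

```text
0.03 0.0125 [259.2111 216.6572]
0.037 0.0125 [259.2076 213.0005]
0.095 0 [259.1801 203.9148]
0.095 0.001 [259.1806 202.8546]
0.09 0.003 [259.1829 202.4402]
0.085 0.003 [259.1843 204.2233]
tip off tool x,y mm 2.2748576916104892 1.3597743101851216
well 0.2 [0.6439 0.0049 0.2   ]
well 0.198 [0.6437 0.0049 0.198 ]
well from w3 [0.6452 0.0023 0.2   ]
```

Run:
```python
from h import *
print(to_tool((.6433,.0060,.285),(180,0,-10.3)))
```

```text
[4.86, -0.33, 3.94, 0.01, 0.01, -0.06]
```

Emit:
play_rows(
  commands=[
    [[1,-0.1,0,0,0,0,0.3],[2.5,-0.2,0,0,0,0,0.3],[4,-0.3,0,0,0,0,0.3],[4.86,-0.33,0,0,0,0,0.3],[4.86,-0.33,1,0,0,0,0.3],[4.86,-0.33,2,0,0,0,0.3],[4.86,-0.33,3,0,0,0,0.3],[4.86,-0.33,3.9,0,0,0,0.3],[4.86,-0.33,4.5,0,0,0,0.3],[4.86,-0.33,5,0,0,0,0.3],[4.86,-0.33,5.5,0,0,0,0.3],[4.86,-0.33,6,0,0,0,0.3],[4.86,-0.33,6,0,0,0,0.3]],
  ],
)

```text
clock: 8.67
tool_pos: [0.6427, 0.0073, 0.2636]
orientation: [180.0, 0.1, -10.3]
force: [0.5, -0.2, -0.9]
opening: 0.0402
gripper_force: 30.0
```

Run:
```python
from h import *
o=get_obs();print(o["tool_pos"],o["force"],o["moment"])
```

```text
[0.64269397 0.00726045 0.26357706] [ 0.46816233 -0.23916834 -0.89840959] [-4.87212264e-02  1.96503259e-01  1.70433824e-04]
```

Emit:
play_rows(
  commands=[
    [[0,0,0.3,0,0,0,0.3],[0,0,0.6,0,0,0,0.3],[0,0,0.9,0,0,0,0.3],[0,0,0.9,0,0,0,0.3],[0,0,0.9,0,0,0,0.3]],
  ],
)

```text
clock: 9.08
tool_pos: [0.6431, 0.0071, 0.2554]
orientation: [180.0, 0.0, -10.3]
force: [0.5, 0.2, -0.1]
opening: 0.0401
gripper_force: 30.0
```

Run:
```python
from h import *
o=get_obs();print(o["tool_pos"],o["force"],o["moment"])
w=snap("wrist","w5")
```

```text
[0.6430848  0.00714436 0.25543628] [ 0.45814587  0.21248895 -0.06414956] [-0.05958506  0.12714352  0.00623097]
```

Emit:
play_rows(
  commands=[
    [[0,0,0.3,0,0,0,0.3],[0,0,0.6,0,0,0,0.3],[0,0,0.9,0,0,0,0.3],[0,0,1.2,0,0,0,0.3],[0,0,1.5,0,0,0,0.3],[0,0,1.5,0,0,0,0.3]],
  ],
)

```text
clock: 9.63
tool_pos: [0.6428, 0.0072, 0.2396]
orientation: [180.0, 0.1, -10.3]
force: [-0.6, 1.0, -0.2]
opening: 0.0407
gripper_force: 30.0
```

Emit:
play_rows(
  commands=[
    [[0,0,0.3,0,0,0,0.3],[0,0,0.6,0,0,0,0.3],[0,0,0.9,0,0,0,0.3],[0,0,1.2,0,0,0,0.3],[0,0,1.5,0,0,0,0.3],[0,0,1.7,0,0,0,0.3],[0,0,1.9,0,0,0,0.3],[0,0,1.9,0,0,0,0.3]],
  ],
)

```text
clock: 10.3
tool_pos: [0.6429, 0.0071, 0.221]
orientation: [180.0, 0.0, -10.3]
force: [-0.2, 0.4, -0.3]
opening: 0.0404
gripper_force: 30.0
```

Emit:
play_rows(
  commands=[
    [[0,0,0.1,0,0,0,0.3],[0,0,0.2,0,0,0,0.3],[0,0,0.3,0,0,0,0.3],[0,0,0.3,0,0,0,0.3]],
  ],
)

```text
clock: 10.63
tool_pos: [0.6433, 0.0072, 0.2187]
orientation: [-180.0, -0.0, -10.3]
force: [-0.3, -0.2, -0.3]
opening: 0.0406
gripper_force: 30.0
```

Emit:
play_rows(
  commands=[
    [[0,0,0.1,0,0,0,0.3],[0,0,0.1,0,0,0,0.3],[0,0,0.1,0,0,0,0.3]],
  ],
)

```text
clock: 10.88
tool_pos: [0.6436, 0.0071, 0.2185]
orientation: [-180.0, -0.1, -10.3]
force: [-0.7, -0.0, 4.6]
opening: 0.0404
gripper_force: 30.0
```

Emit:
play_rows(
  commands=[
    [[0,0,0.1,0,0,0,0.3],[0,0,0.1,0,0,0,0.3],[0,0,0.1,0,0,0,0.3]],
  ],
)

```text
clock: 11.13
tool_pos: [0.6439, 0.007, 0.2184]
orientation: [-180.0, -0.2, -10.2]
force: [-1.9, 0.0, 9.5]
opening: 0.0406
gripper_force: 30.0
```

Emit:
play_rows(
  commands=[
    [[0,0,0.0,0,0,0,0.45],[0,0,0.0,0,0,0,0.55],[0,0,0.0,0,0,0,0.7],[0,0,0.0,0,0,0,0.9],[0,0,0,0,0,0,1],[0,0,0,0,0,0,1],[0,0,0,0,0,0,1],[0,0,0,0,0,0,1]],
  ],
)

```text
clock: 11.8
tool_pos: [0.6431, 0.0072, 0.2163]
orientation: [180.0, 0.0, -10.3]
force: [-0.3, -0.7, -0.3]
opening: 0.0821
gripper_force: 0.0
```

Emit:
play_rows(
  commands=[
    [[0,0,-1,0,0,0,1],[0,0,-3,0,0,0,1],[0,0,-5,0,0,0,1],[0,0,-8,0,0,0,1],[0,0,-11,0,0,0,1],[0,0,-14,0,0,0,1],[0,0,-17,0,0,0,1],[0,0,-20,0,0,0,1],[0,0,-20,0,0,0,1],[0,0,-20,0,0,0,1]],
  ],
)

```text
clock: 12.63
tool_pos: [0.6436, 0.0071, 0.4196]
orientation: [-179.9, -0.3, -10.3]
force: [0.7, -0.2, -1.3]
opening: 0.0878
gripper_force: 0.0
```

Run:
```python
from h import *
np.set_printoptions(precision=4,suppress=True)
t=load("top0");s=load("scene0");o=get_obs();print(o["tool_pos"])
well=np.array([.6437,.0056,.2])
for yaw in (-9,-10.2,-11.5):
    a=np.radians(yaw);mx=np.array([np.cos(a),np.sin(a),0]);piv=well-.048*mx
    L=lambda r,th:piv-mx*r*np.cos(th)+[0,0,r*np.sin(th)]
    print(yaw,piv,L(.15,np.radians(40)),[proj(t,L(r,np.radians(40))).round(1).tolist() for r in (.095,.1465,.198)],[proj(s,L(r,np.radians(40))).round(1).tolist() for r in (.095,.15,.198)])
w=snap("wrist","w6"); print(proj(w,well+[0,0,.037]),proj(w,L(.15,np.radians(40))))
hs=cv2.cvtColor(s["frame"],cv2.COLOR_RGB2HSV)[180:200,248:280]; m=cv2.inRange(hs,(0,90,40),(15,220,160));ys,xs=np.nonzero(m);print("scene handle",xs.min()+248,xs.max()+248,ys.min()+180,ys.max()+180)
sc=snap("scene","s6")
cv2.imwrite("pics/c6.png",np.vstack([cv2.resize(sc["frame"][120:240,190:310,::-1],(300,300)),cv2.resize(w["frame"][:,:,::-1],(400,300))[:,50:350]]))
```

```text
[0.6436 0.0071 0.4196]
-9 [0.5963 0.0131 0.2   ] [0.4828 0.0311 0.2964] [[257.8, 216.9], [254.9, 231.0], [251.8, 246.2]] [[260.0, 190.8], [264.9, 192.4], [269.6, 194.0]]
-10.2 [0.5965 0.0141 0.2   ] [0.4834 0.0344 0.2964] [[256.9, 216.7], [253.6, 230.7], [250.1, 245.9]] [[259.1, 191.0], [263.7, 192.7], [268.0, 194.3]]
-11.5 [0.5967 0.0152 0.2   ] [0.4841 0.0381 0.2964] [[255.8, 216.5], [252.2, 230.4], [248.3, 245.5]] [[258.2, 191.2], [262.4, 193.0], [266.4, 194.6]]
[260.6277 178.2169] [257.587  318.4422]
scene handle 257 271 180 199
```

View pics/c6.png

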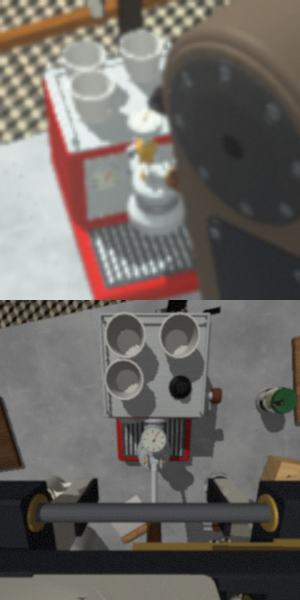

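The scene view shows the dial seated on the well at crop (146,118), and the wrist view agrees at about (153,438) in the stacked picture. The lever axis fits my model at yaw ≈ -9.8°. Now I'll compute the lever grip moves.

```bash
cat >> h.py <<'E'
YAW=-9.8; _a=np.radians(YAW); MX=np.array([np.cos(_a),np.sin(_a),0]); PIV=np.array([.5964,.0138,.2])
def lev(q,tilt,back=0,r=.15):
    "TCP pos and rpy with the grasp point on the lever grip at joint angle q rad, tool tilted tilt deg"
    th=np.radians(40)-q; g=PIV-MX*r*np.cos(th)+[0,0,r*np.sin(th)]
    T=R.from_euler("xyz",(180,0,YAW),degrees=True)*R.from_rotvec([0,tilt,0],degrees=True)
    z=T.apply([0,0,1]); return g+z*(hold_point_z-back),T.as_euler("xyz",degrees=True)
E
python3 - <<'E'
from h import *
for b in (.085,0): p,e=lev(0,-15,b);print(p,e,to_tool(p,e))
E
```

```text
[0.50005387 0.03044187 0.36036243] [180.   15.   -9.8] [-14.46, 0.27, 5.6, -0.07, -14.97, -0.47]
[0.47837527 0.03418641 0.27825874] [180.   15.   -9.8] [-16.65, 0.29, 13.81, -0.07, -14.97, -0.47]
```

Emit:
play_rows(
  commands=[
    [[-3,0,0,0,-3,-0.5,1],[-6,0.1,0,0,-6,-0.5,1],[-9,0.2,0,0,-9,-0.5,1],[-12,0.3,0,0,-12,-0.5,1],[-14.5,0.3,1,0,-15,-0.5,1],[-14.5,0.3,3,0,-15,-0.5,1],[-14.5,0.3,5.6,0,-15,-0.5,1],[-14.5,0.3,5.6,0,-15,-0.5,1],[-14.5,0.3,5.6,0,-15,-0.5,1],[-14.5,0.3,5.6,0,-15,-0.5,1]],
  ],
)

```text
clock: 13.57
tool_pos: [0.5002, 0.0298, 0.3613]
orientation: [-180.0, 15.0, -9.8]
force: [-0.5, -0.0, 0.1]
opening: 0.0875
gripper_force: 0.0
```

Run:
```python
from h import *
p,e=lev(0,-15,0);print(get_obs()["tool_pos"],to_tool(p,e))
s=snap("scene","s7");w=snap("wrist","w7")
cv2.imwrite("pics/c7.png",np.vstack([cv2.resize(s["frame"][100:250,180:380,::-1],(400,300)),cv2.resize(w["frame"][:,:,::-1],(400,300))]))
```

```text
[0.50023479 0.02984419 0.36133318] [-0.0, -0.05, 8.6, -0.01, -0.01, 0.03]
```

View pics/c7.png

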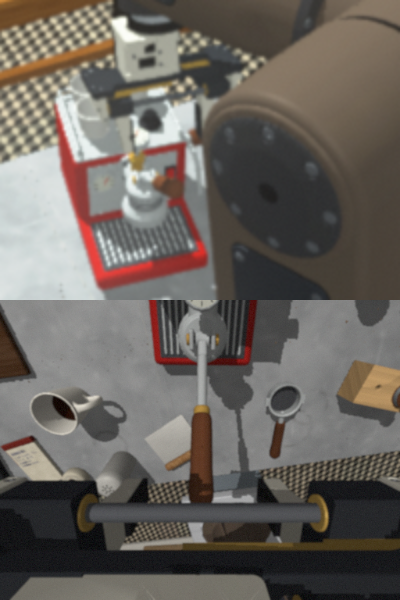

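The wrist view shows the handle at column ~202, centred between the fingers at 134 and 272. Descending onto it now.

Emit:
play_rows(
  commands=[
    [[0,0,1.5,0,0,0,1],[0,0,3,0,0,0,1],[0,0,4.5,0,0,0,1],[0,0,6,0,0,0,1],[0,0,7.2,0,0,0,1],[0,0,8.2,0,0,0,1],[0,0,8.6,0,0,0,1],[0,0,8.6,0,0,0,1]],
  ],
)

```text
clock: 14.33
tool_pos: [0.4779, 0.034, 0.2774]
orientation: [-179.9, 15.0, -9.8]
force: [-0.8, 0.0, 0.5]
opening: 0.0875
gripper_force: 0.0
```

Emit:
play_rows(
  commands=[
    [[0,0,0,0,0,0,0.7],[0,0,0,0,0,0,0.5],[0,0,0,0,0,0,0.3],[0,0,0,0,0,0,0.15],[0,0,0,0,0,0,0.1],[0,0,0,0,0,0,0.1],[0,0,0,0,0,0,0.1],[0,0,0,0,0,0,0.1],[0,0,0,0,0,0,0.1],[0,0,0,0,0,0,0.1]],
  ],
)

```text
clock: 15.17
tool_pos: [0.4782, 0.0347, 0.2774]
orientation: [-179.8, 15.0, -9.7]
force: [-0.2, 17.1, 3.1]
opening: 0.0265
gripper_force: 8.3
```

Run:
```python
from h import *
o=get_obs();print(o["tool_pos"],o["force"],o["opening"],o["gripper_force"])
base=lev(0,-15)
o2=dict(o);o2["tool_pos"],o2["orientation"]=base
for i in range(1,19): 
    q=.05*i; print(round(q,2),to_tool(*lev(q,-15+25*q/.9),o=o2))
```

```text
[0.47820154 0.03467489 0.27742389] [-0.24877743 17.10232188  3.1262674 ] 0.026473806002553085 8.276471346616745
0.05 [-0.25, 0.0, 0.69, 0.0, 1.39, 0.0]
0.1 [-0.47, -0.0, 1.39, 0.0, 2.78, 0.0]
0.15 [-0.66, -0.0, 2.1, 0.0, 4.17, 0.0]
0.2 [-0.81, -0.0, 2.82, 0.0, 5.56, 0.0]
0.25 [-0.92, -0.0, 3.55, 0.0, 6.94, 0.0]
0.3 [-0.99, -0.0, 4.28, 0.0, 8.33, 0.0]
0.35 [-1.03, -0.0, 5.02, 0.0, 9.72, 0.0]
0.4 [-1.03, -0.0, 5.76, 0.0, 11.11, 0.0]
0.45 [-1.0, -0.0, 6.5, 0.0, 12.5, 0.0]
0.5 [-0.92, -0.0, 7.24, -0.0, 13.89, 0.0]
0.55 [-0.81, -0.0, 7.97, 0.0, 15.28, 0.0]
0.6 [-0.67, -0.0, 8.7, 0.0, 16.67, 0.0]
0.65 [-0.48, -0.0, 9.43, -0.0, 18.06, 0.0]
0.7 [-0.26, -0.0, 10.14, 0.0, 19.44, 0.0]
0.75 [-0.0, -0.0, 10.84, -0.0, 20.83, 0.0]
0.8 [0.29, -0.0, 11.54, 0.0, 22.22, 0.0]
0.85 [0.61, -0.0, 12.21, 0.0, 23.61, 0.0]
0.9 [0.97, -0.0, 12.87, 0.0, 25.0, 0.0]
```

One finger touched the handle first, giving a 17 N side force, so I'll recentre towards world +y.

Emit:
play_rows(
  commands=[
    [[0,-0.1,0,0,0,0,0.1],[0,-0.2,0,0,0,0,0.1],[0,-0.2,0,0,0,0,0.1],[0,-0.2,0,0,0,0,0.1]],
  ],
)

```text
clock: 15.5
tool_pos: [0.4783, 0.0355, 0.2775]
orientation: [-180.0, 15.0, -9.8]
force: [0.4, -2.1, -0.2]
opening: 0.0248
gripper_force: 30.0
```

Emit:
play_rows(
  commands=[
    [[-0.12,0,0.34,0,0.7,0,0.1],[-0.25,0,0.69,0,1.4,0,0.1],[-0.36,0,1.04,0,2.1,0,0.1],[-0.47,0,1.39,0,2.8,0,0.1],[-0.57,0,1.75,0,3.5,0,0.1],[-0.66,0,2.1,0,4.2,0,0.1],[-0.74,0,2.46,0,4.9,0,0.1],[-0.81,0,2.82,0,5.6,0,0.1],[-0.87,0,3.18,0,6.3,0,0.1],[-0.92,0,3.55,0,6.9,0,0.1],[-0.96,0,3.92,0,7.6,0,0.1],[-0.99,0,4.28,0,8.3,0,0.1]],
  ],
)

```text
clock: 16.5
tool_pos: [0.4589, 0.0391, 0.2403]
orientation: [-179.9, 6.5, -9.7]
force: [-1.3, -2.5, 8.8]
opening: 0.0246
gripper_force: 30.0
```

Run:
```python
from h import *
o=get_obs();print(o["tool_pos"],o["orientation"],o["force"],o["moment"],o["joint_pos"])
b=lev(.3,-15+25/3);print(b)
o2=dict(o);o2["tool_pos"],o2["orientation"]=b
for i in range(1,14): 
    q=.3+.05*i; print(round(q,2),to_tool(*lev(q,-15+25*q/.9),o=o2))
```

```text
[0.45892788 0.03911323 0.24025212] [-179.91643905    6.46821013   -9.74728825] [-1.28783531 -2.5383041   8.83019681] [-1.04405634  0.28479198  0.01390651] [ 25.99735335   3.6074599  -18.02036123  -4.00401738 -73.61878193
  55.5563587 ]
(array([0.45799888, 0.03770602, 0.23948165]), array([180.        ,   6.66666667,  -9.8       ]))
0.35 [-0.14, -0.0, 0.72, 0.0, 1.39, 0.0]
0.4 [-0.25, -0.0, 1.46, -0.0, 2.78, 0.0]
0.45 [-0.32, -0.0, 2.2, -0.0, 4.17, 0.0]
0.5 [-0.36, -0.0, 2.94, 0.0, 5.56, 0.0]
0.55 [-0.36, -0.0, 3.68, -0.0, 6.94, 0.0]
0.6 [-0.32, -0.0, 4.42, -0.0, 8.33, 0.0]
0.65 [-0.24, -0.0, 5.17, -0.0, 9.72, 0.0]
0.7 [-0.12, 0.0, 5.9, 0.0, 11.11, 0.0]
0.75 [0.03, -0.0, 6.64, 0.0, 12.5, 0.0]
0.8 [0.22, -0.0, 7.36, 0.0, 13.89, 0.0]
0.85 [0.44, -0.0, 8.08, 0.0, 15.28, 0.0]
0.9 [0.7, -0.0, 8.79, 0.0, 16.67, 0.0]
0.95 [1.0, -0.0, 9.48, 0.0, 18.06, 0.0]
```

Following the arc well, with small forces. On to about 0.85.

Emit:
play_rows(
  commands=[
    [[-0.07,0,0.36,0,0.7,0,0.1],[-0.14,0,0.72,0,1.4,0,0.1],[-0.2,0,1.09,0,2.1,0,0.1],[-0.25,0,1.46,0,2.8,0,0.1],[-0.32,0,2.2,0,4.2,0,0.1],[-0.36,0,2.94,0,5.6,0,0.1],[-0.36,0,3.68,0,6.9,0,0.1],[-0.32,0,4.42,0,8.3,0,0.1],[-0.24,0,5.17,0,9.7,0,0.1],[-0.12,0,5.9,0,11.1,0,0.1],[0.03,0,6.64,0,12.5,0,0.1],[0.13,0,7.0,0,13.2,0,0.1],[0.22,0,7.36,0,13.9,0,0.1],[0.33,0,7.72,0,14.6,0,0.1],[0.44,0,8.08,0,15.3,0,0.1],[0.44,0,8.08,0,15.3,0,0.1]],
  ],
)

```text
clock: 17.83
tool_pos: [0.4534, 0.0402, 0.1589]
orientation: [-179.9, -8.8, -9.8]
force: [-4.1, -3.2, 11.4]
opening: 0.025
gripper_force: 30.0
```

Run:
```python
from h import *
o=get_obs();print(o["tool_pos"],o["orientation"],o["force"],o["moment"])
b=lev(.85,-15+25*.85/.9);print(b)
o2=dict(o);o2["tool_pos"],o2["orientation"]=b
for q in (.875,.9,.925,.95,.975): print(q,to_tool(*lev(q,-15+25*q/.9),o=o2))
T=R.from_euler("xyz",o["orientation"],degrees=True);g=o["tool_pos"]-T.apply([0,0,hold_point_z])-PIV; print("angle",np.radians(40)+np.arctan2(-g[2],-(g@MX)),np.linalg.norm(g))
```

```text
[0.45337296 0.04022676 0.1588915 ] [-179.90632835   -8.75988666   -9.75580582] [-4.0947731  -3.17707114 11.41073423] [-1.42780622  1.17122795 -0.28099246]
(array([0.45306389, 0.03855844, 0.15871915]), array([180.        ,  -8.61111111,  -9.8       ]))
0.875 [0.03, -0.0, 0.37, 0.0, 0.69, 0.0]
0.9 [0.07, -0.0, 0.75, 0.0, 1.39, 0.0]
0.925 [0.11, 0.0, 1.12, 0.0, 2.08, 0.0]
0.95 [0.17, -0.0, 1.5, -0.0, 2.78, 0.0]
0.975 [0.23, -0.0, 1.87, 0.0, 3.47, -0.0]
angle 0.8488850916976485 0.15001167404558344
```

Emit:
play_rows(
  commands=[
    [[0.02,0,0.2,0,0.4,0,0.1],[0.03,0,0.37,0,0.7,0,0.1],[0.05,0,0.56,0,1,0,0.1],[0.07,0,0.75,0,1.4,0,0.1],[0.07,0,0.75,0,1.4,0,0.1],[0.07,0,0.75,0,1.4,0,0.1]],
  ],
)

```text
clock: 18.33
tool_pos: [0.455, 0.0399, 0.1518]
orientation: [-179.9, -10.1, -9.8]
force: [-6.9, -2.9, 11.8]
opening: 0.025
gripper_force: 30.0
```

Emit:
play_rows(
  commands=[
    [[0,0,0.1,0,0,0,0.1],[0,0,0.2,0,0,0,0.1],[0,0,0.2,0,0,0,0.1],[0,0,0.2,0,0,0,0.1]],
  ],
)

```text
clock: 18.67
tool_pos: [0.4554, 0.0398, 0.1498]
orientation: [-179.9, -10.1, -9.8]
force: [-5.3, -3.1, 12.3]
opening: 0.025
gripper_force: 30.0
```

Emit:
play_rows(
  commands=[
    [[0,0,0.1,0,0,0,0.1],[0,0,0.2,0,0,0,0.1],[0,0,0.2,0,0,0,0.1],[0,0,0.2,0,0,0,0.1]],
  ],
)

```text
clock: 19.0
tool_pos: [0.4558, 0.0398, 0.1481]
orientation: [-179.9, -10.1, -9.8]
force: [-8.3, -2.4, 15.5]
opening: 0.0249
gripper_force: 30.0
```

Run:
```python
from h import *
o=get_obs()
T=R.from_euler("xyz",o["orientation"],degrees=True);g=o["tool_pos"]-T.apply([0,0,hold_point_z])-PIV; print("angle",np.radians(40)+np.arctan2(-g[2],-(g@MX)),np.linalg.norm(g),o["force"],o["opening"])
```

```text
angle 0.9222497438911168 0.1500603520738872 [-8.32019362 -2.38034779 15.4934421 ] 0.024939664159255293
```

Emit:
play_rows(
  commands=[
    [[0,0,0.1,0,0,0,0.1],[0,0,0.2,0,0,0,0.1],[0,0,0.2,0,0,0,0.1],[0,0,0.2,0,0,0,0.1]],
  ],
)

```text
clock: 19.33
tool_pos: [0.4562, 0.0397, 0.1472]
orientation: [-179.9, -10.1, -9.8]
force: [-17.0, -0.9, 29.7]
opening: 0.0249
gripper_force: 29.9
```

Firmly on the stop, since 14 N more gave under 1 mm. I'll ease off the radial strain a little and check the thermometer.

Emit:
play_rows(
  commands=[
    [[-0.05,0,0,0,0,0,0.1],[-0.1,0,0,0,0,0,0.1],[-0.1,0,0,0,0,0,0.1],[-0.1,0,0,0,0,0,0.1],[-0.1,0,0,0,0,0,0.1],[-0.1,0,0,0,0,0,0.1]],
  ],
)

```text
clock: 19.83
tool_pos: [0.4561, 0.0398, 0.1474]
orientation: [-179.9, -10.2, -9.8]
force: [-8.5, -6.0, 26.4]
opening: 0.0249
gripper_force: 30.0
```

Run:
```python
from h import *
o=get_obs();print(o["tool_pos"],o["force"],o["gripper_force"],o["clock"])
s=snap("scene","s8");w=snap("wrist","w8");t=snap("top","t8"); print(proj(t,(.6437,.0056,.242)),proj(s,(.6437,.0056,.242)),proj(w,(.6437,.0056,.242)))
f=lambda im:im[:,:,::-1]
cv2.imwrite("pics/c8.png",np.hstack([np.vstack([cv2.resize(f(s["frame"])[110:230,190:350],(400,300)),cv2.resize(f(w["frame"]),(400,300))]),cv2.resize(f(t["frame"])[130:280,220:320],(400,600))]))
```

```text
[0.45607561 0.03979082 0.147386  ] [-8.5445688  -6.03196604 26.42251613] 29.970811166913336 19.8333
[265.88312074 173.6413576 ] [247.75218513 167.9721357 ] [ 269.16413131 -516.85168869]
```

View pics/c8.png

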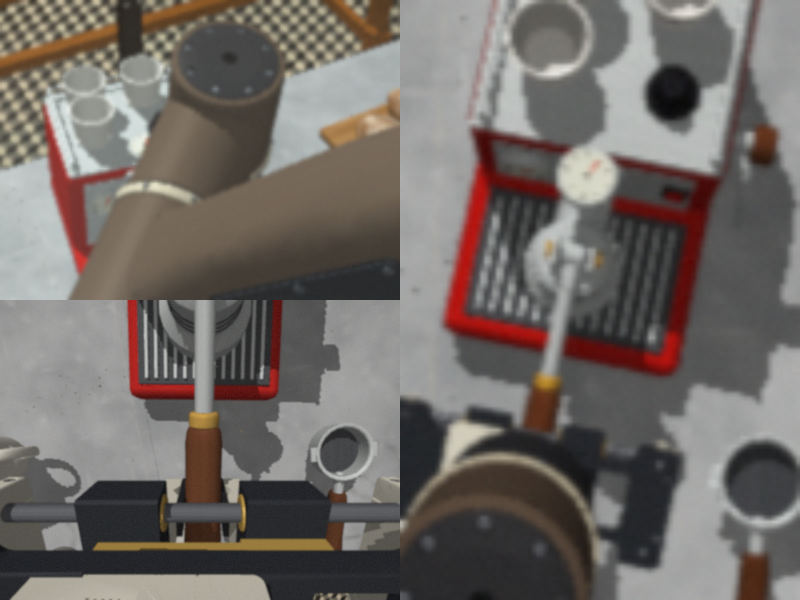

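The top view shows the dial on the well at (266.7,173.2) px, against (265.9,173.6) predicted for fully home. The lever is gripped and down, and the portafilter and mug are untouched. Handing in while holding.

```bash
python3 -c "
from plant import *
print(get_obs()['force'],close_job())"
```

```text
the job is handed in; nothing more can be done
[-9.47365652 -6.01017944 26.81350865] None
```

I stood the thermometer in the brass well with its collar down on the rim and let go of it, then brought the lever down to its lower stop. The job was handed in at about 20 s with the gripper still holding the lever there at about 27 N; the hand-in gave no verdict. I never touched the portafilter, the mug or the jar.

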